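# Clean out the thread of a washer's foot bracket with a tap

### The arm

A 7-joint arm with a two-finger parallel gripper is mounted at the origin on a cart in front of the work surface, level with it; the furniture and walls round the work are solid. World frame = base frame: x ahead of the robot, y to its left, z up, the work surface at z = 0. Lengths are in m, angles in rad, forces in N, time in s.
With the tool pointing down it reaches from about 0.4 to 0.85 m from the base axis. Payload 4.5 kg.
Tool frame: the origin (TCP) lies on the centre line of the jaws, within the pads' length; the fingertips stand r.tip_reach ahead of it and the grasp point (between the pads) lies 3 mm ahead of it (r.tip_reach is the distance from the TCP to the fingertips, in m); z points along the fingers, y is the line along which they close (so a half turn about z gives the same grasp; the last joint's range is limited). The gripper opens to 88 mm and grips with 3 to 60 N. Pads are 18 mm wide; open, the fingers measure 123 mm over their backs; the gripper's body (75 mm by 187 mm) begins 45 mm behind the grasp point.
Start: joints at [1.333, 0.689, -0.195, 1.565, 0.157, 0.902, -0.215], TCP at [0.168, -0.602, 0.261] pointing down, gripper open.
Joint ranges: [-3.01, 3.01], [-0.46, 2.08], [-1.47, 1.51], [0.13, 2.56], [-1, 4.14], [0.04, 2.09], [-2.66, 2.66]. Speed limits (rad/s): [2.57, 2.57, 3.14, 3.14, 3.14, 3.14, 3.14].

### API

Orientations are given as a unit quaternion [x, y, z, w].
In Python, from plant import readout, eyes, ticket, r gives the robot as it stands. The module is installed in compiled form; this text tells all that it offers.
- The arm moves only by the tool carry_out, never from a script. Its argument "motion" is a list that holds one entry, the list of rows, each a list of 7 numbers: the shift along the tool's x, y, z in mm, then the turn, a rotation vector about the tool's x, y, z in rad, then the opening in per cent of the stroke, from 0 (shut) to 100 (fully open). In form: [[[dx, dy, dz, ax, ay, az, claw], ...]]. A call has 1 to 8 rows; each row shifts and turns the commanded pose from where the row before left it, along the tool's axes as they then stand; what a row does not reach is not made up. A row lasts 1/10 s, in which the tool goes at most 50 mm and 8.59 degrees, less where a joint would pass 70% of its speed; a pose out of reach is approached as far as the arm can. A call is refused whole if a number of a shift passes 50 or a number of a turn 0.15, either way. A call with a gripper value outside its range is refused whole. The fingers move at their own pace and stop on an object; "squeeze" is the grip in N (left out, the last holds). Time passes only in rows, so rows that do not move let the fingers close. It gives the time, the measured TCP pose, the force and the opening at its end, in the units of the state.
- readout.get_state(): the state, without advancing time (a new reading comes with each control period).
- eyes.snapshot(name): name is "scene" or "top" or "wrist"; returns a dict with "pixels" (480x640x3 uint8, red, green, blue), "K" (3x3 intrinsics, pixels), "origin" and "attitude" of the camera in the world. Camera axes: x right, y down, z forward; pixel columns grow to the right and rows downward; lengths in m; the calibration is good to about 2 mm. A picture is of the moment at which its call begins. There is no depth.
- ticket.finish_job(): hands the job in, once; it reports no verdict.
The state is a dict: "clock": time; "q": joint angles; "qd": joint speeds; "joint_torque": joint torques, N m; "tool_pos": TCP position; "eef_rot": TCP orientation; "contact_force": force on the tool from outside, world axes, zero at the start; "moment": the same for the moment, N m; "opening": opening from 0.0 (shut) to 1.0 (fully open).
Only numpy, scipy, OpenCV 4.12 (cv2) and the standard library are available. Lean on these libraries where they do the work, as an engineer would, in place of code of your own. Each camera call takes 0.05 s, during which the arm holds its last target. There are 200 camera calls.

### The job

The foot bracket of the washer is clamped in the small blue vice and a thread-cleaning tap is already started in its boss: stand the red-ended T-handle wrench on the tap's square and run the tap down until its stop collar sits on the boss. Turn clockwise about half a turn at a time, less as soon as it stiffens, and after each bite turn back a good quarter turn so that the flutes clear; go by feel and never force it, or the tap snaps. When the collar is down, turn the tap back about a quarter turn, leave the wrench standing on the tap, and keep the other things on the table where they are.

Things in the scene. Friction and masses are not known exactly. Their poses are not given: they have to be found in the camera images.
- vice: small blue machine vice, fixed to the table, 235 x 110 mm, screw and tommy bar toward its -x; origin: centre of its underside, z up. Its jaws hold the bare-metal foot bracket: a 74 x 120 mm plate, top 56 mm above the table, and a round boss 47 mm across, top 66 mm above the table. Boss and tap stand on the vice's z axis
- wrench: T-handle tap wrench, loose, 0.2 kg, standing on its socket head; origin: centre of its underside, z up the stem, x along the crossbar. Head 27 x 27 x 26 mm, square socket from below 15.6 mm wide, 21 mm deep, sides along x and y; stem 11 mm thick; crossbar 114 mm long, centre 80 mm above the origin, bare steel 12 mm wide (y), 15 mm high in the middle 58 mm, red ends 14 x 17 mm
- wrench_bar (a point): middle of the wrench's crossbar, 80 mm above the wrench's underside; axes as the wrench's. With the wrench fully on the tap, its underside rests on the collar, its origin lies at point tap_square, and the socket has about 7 degrees of turning play to either side
- tap_square (a point): foot of the tap's square, on the tap's axis and the top face of the stop collar; x, y: normals of the square's faces, z up; turns with the tap. Square 14 mm wide, 20 mm high, the top 7 mm tapering to 8 mm; collar 34 mm across, 10 mm high. The tap sinks 3 mm a turn clockwise (from above)
- thread_front (a joint): end of the clean thread, rad of clockwise turning: 0 = collar on the boss (hard stop), starts at -2.95 to -2.6, grows as the tap works into dirty thread. That takes about 0.2 N m plus 0.075 N m a rad since the flutes were cleared (some dirt is in them at the start); at 2.3 rad they jam and the torque shoots up. Turning back over 1.1 rad from the front clears them
- tap_back (a joint): how far the tap stands turned back from the end of the clean thread, rad: 0 = at its end, negative = turned back (counterclockwise from above) by that much. In clean thread the tap turns either way with less than 0.1 N m
- tap_twist (a joint): elastic twist of the tap's shank, rad, positive when it is being turned clockwise from above: torque on the tap = 2.0 N m a rad; the tap snaps above 0.3 rad (0.6 N m), either way
- mug: white dotted mug, loose, origin at the centre of its underside
- keys: bunch of keys, loose, lying flat, origin at the centre of its underside
- tape_roll: roll of black tape, loose, lying flat, origin at the centre of its underside
- drain_coupling: white drain hose coupling, 42 mm across and 50 mm high, loose, upright, origin at the centre of its underside
- spare_handle: black bent washer door handle, loose, lying flat, origin at the centre of its underside

How it is judged:
On the way, in this order (a step that is already met when the one before it is completed fails the run):
1. the wrench stands fully down on the tap's square (horizontal distance between wrench and tap_square below 0.004 m and z of wrench in the frame of tap_square below 0.004 m and angle between wrench's own z axis and vertical below 0.1 rad), for 0.2 s.
2. with the thread not yet clean to its end, the tap is turned back about a quarter turn (more than 0.95 rad) from the end of the clean thread (value of joint tap_back below -0.95 rad and value of joint thread_front below -0.15 rad), for 0.1 s.
3. the stop collar is down on the boss (within 0.12 rad of turning) (value of joint thread_front above -0.12 rad and value of joint tap_back above -0.25 rad), for 0.1 s.
At the end, for the whole second after the job is handed in: thread clean to the collar's seat (thread_front above -0.2 rad), the tap turned back from there by 0.95 to 2.4 rad, the wrench at rest, upright (0.1 rad) and fully on the square (axes within 4 mm, underside within 4 mm of the collar) (all of step 1 and value of joint thread_front above -0.2 rad and value of joint tap_back between -2.4 and -0.95 rad and linear speed of wrench below 0.02 m/s); the robot touches nothing.
It fails at once if the tap is forced: more than 0.6 N m (0.3 rad of twist) (value of joint tap_twist above 0.3 rad or value of joint tap_twist below -0.3 rad).
It fails at once if another thing on the table is moved more than 20 mm (distance of any of mug, keys, tape_roll, drain_coupling, spare_handle from where it was at the start of the episode above 0.02 m).
It also fails if it takes over 72 s, if anything falls off the work surface, if the arm or the gripper's body presses on something with over 40 N, if the wrist force passes 120 N, or if a joint passes its speed limit or range.

## Working session

There is one attempt and no reset: what is moved stays moved. The work goes in short steps, Python scripts to look and compute and a tool call to move; the robot and the scene stay as the last step left them, time stands still between calls to the robot, and variables do not carry over. Pictures are saved under pics/ and viewed, on a budget of 10 in all, crops included, one or two more only if the job needs it, and the job is handed in when it is done.

Besides the shell and the picture viewer there is one more tool, called after "Request:" as name(argument=value, ...), one argument or row to a line, values as JSON. carry_out: Moves the arm, as the interface text tells. Its arguments: {"type":"object","properties":{"motion":{"type":"array","items":{"type":"array","items":{"type":"array","items":{"type":"number"}}}},"squeeze":{"type":"number"}},"required":["motion"]}

```bash
mkdir -p pics
cat > h.py <<'E'
import numpy as np, cv2
from plant import readout, eyes, ticket, r
def snap(n,f,crop=None,scale=1):
    s=eyes.snapshot(n); im=s["pixels"][:,:,::-1].copy()
    np.savez('/tmp/'+f,**{k:np.array(s[k]) for k in s})
    if crop: a,b,c,d=crop; im=im[b:d,a:c]
    if scale!=1: im=cv2.resize(im,None,fx=scale,fy=scale,interpolation=cv2.INTER_CUBIC)
    cv2.imwrite('pics/'+f+'.png',im); return s
def R(a):
    a=np.array(a)
    if a.shape==(3,3): return a
    from scipy.spatial.transform import Rotation as Q
    return Q.from_quat(a).as_matrix()
def load(f): return dict(np.load('/tmp/'+f+'.npz'))
def hit(s,u,v,z):
    d=R(s["attitude"])@np.linalg.solve(s["K"],[u,v,1.]); o=np.array(s["origin"]); return o+d*(z-o[2])/d[2]
def proj(s,p):
    c=R(s["attitude"]).T@(np.array(p)-s["origin"]); q=s["K"]@c; return q[:2]/q[2]
E
python3 - <<'E'
from h import *
a=snap("top","top1"); b=snap("scene","scene1")
print(a["K"],a["origin"],a["attitude"],b["origin"],b["attitude"],r.tip_reach); print(readout.get_state())
E
```

```text
[[538.36088724   0.         316.82066944]
 [  0.         538.36088724 246.94660953]
 [  0.           0.           1.        ]] [0.40761015 0.28137869 1.21189362] [ 0.70697931 -0.70555495  0.0282884  -0.03965132] [0.0183599  1.00614265 0.65318466] [-0.27899228  0.83091702 -0.46061555  0.13990546] 0.022
{'clock': 0.1, 'q': array([ 1.33282364,  0.68989212, -0.19453415,  1.56625891,  0.15727969,
        0.90250669, -0.21510648]), 'qd': array([-1.79067759e-03, -1.70595241e-03,  7.40421566e-04, -1.05289568e-03,
        1.56753561e-04,  6.17073625e-05,  9.07034981e-04]), 'joint_torque': array([-1.98702117e-03, -5.28499246e+01, -1.27093982e+00, -1.53837419e+01,
       -5.25136746e-02,  1.99934999e-03,  5.26840745e-05]), 'tool_pos': array([ 0.16759932, -0.60154257,  0.25999052]), 'eef_rot': array([ 9.90776531e-01,  1.35503374e-01, -1.63083615e-04, -8.21725651e-04]), 'contact_force': array([-0.02108835, -0.22293886, -0.13746456]), 'moment': array([0.00261203, 0.02012427, 0.02204954]), 'opening': 0.9986791001892316}
```

View pics/top1.png

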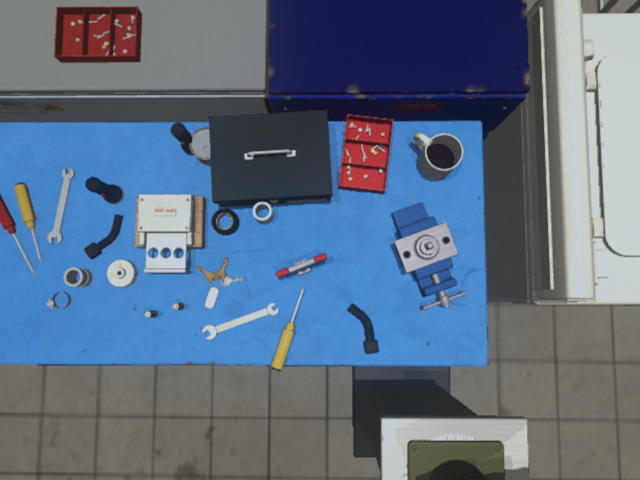

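View pics/scene1.png

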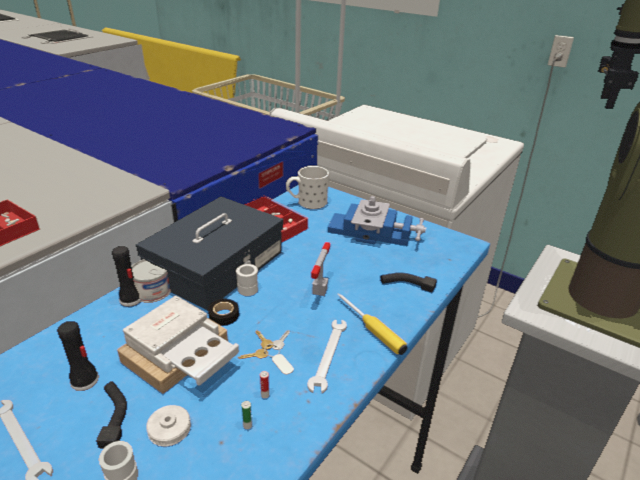

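The top view shows the vice boss near (427,246), the wrench's crossbar from (279,273) to (326,258) and the mug at (440,155). In the scene view the wrench stands near (320,270). I'll enlarge the wrench and vice area of the top view.

Run:
```python
from h import *
s=load("top1"); im=s["pixels"][:,:,::-1]
A=cv2.resize(im[235:295,265:345],None,fx=5,fy=5,interpolation=cv2.INTER_CUBIC)
B=cv2.resize(im[195:315,380:480],None,fx=5,fy=5,interpolation=cv2.INTER_CUBIC)
C=np.zeros((600,900,3),np.uint8); C[:300,:400]=A; C[:600,400:900]=B
cv2.imwrite('pics/c1.png',C[:, :800] if 0 else cv2.resize(C,(800,533)))
for n,u,v,z in [("wr1",279,273,.08),("wr2",326,258,.08),("tap",427,246,.085),("mug",440,155,.05),("tape",225,222,.01),("drain",263,212,.05),("spare",366,330,.01)]: print(n,hit(s,u,v,z))
```

```text
wr1 [0.46153713 0.37921403 0.08      ]
wr2 [0.49335253 0.28032742 0.08      ]
tap [0.51853394 0.06863025 0.085     ]
mug [0.72287164 0.03018186 0.05      ]
tape [0.57985064 0.50852447 0.01      ]
drain [0.59621619 0.41809305 0.05      ]
spare [0.33946284 0.19180922 0.01      ]
```

View pics/c1.png

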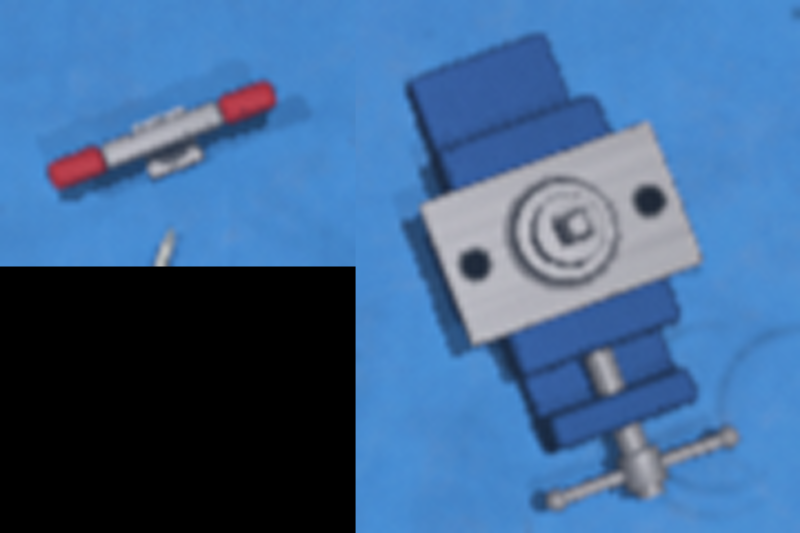

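The crop puts the wrench's bar ends at full-picture (276.0,273.3) and (326.7,256.8), and the top of the tap's square at about (429,246). I'll rise and start swinging over.

Request:
carry_out(
  motion=[
    [[0,0,-45,0,0,0,100],[0,0,-45,0,0,0,100],[36,-26,0,0,0,0,100],[36,-26,0,0,0,0,100],[36,-26,0,0,0,0,100],[36,-26,0,0,0,0,100],[36,-26,0,0,0,0,100],[36,-26,0,0,0,0,100]],
  ],
  squeeze=30,
)

```text
clock: 0.9
tool_pos: [0.3346, -0.3921, 0.3505]
eef_rot: [0.991, 0.135, -0.0, -0.0]
contact_force: [1.4, -0.8, 0.0]
opening: 1.001
```

```bash
cat >> h.py <<'E'
from scipy.spatial.transform import Rotation as Q
def to(p,yaw=None,q=None,v=45.,w=.14):
    """print rows: shift at present yaw, then turn"""
    s=readout.get_state(); M=Q.from_quat(s["eef_rot"]).as_matrix()
    d=M.T@(np.array(p)-s["tool_pos"])*1000; n=max(1,int(np.ceil(np.linalg.norm(d)/v)))
    print("pos",s["tool_pos"].round(4),"yaw",np.arctan2(M[1,0],M[0,0]).round(4),"tilt",M[:2,2].round(4),"q",s["q"].round(2),"t",s["clock"],"F",s["contact_force"].round(2),"M",s["moment"].round(3))
    print("shift",n,"x",(d/n).round(2))
    if yaw is not None:
        T=np.array([[np.cos(yaw),np.sin(yaw),0],[np.sin(yaw),-np.cos(yaw),0],[0,0,-1]]).T
        T=np.column_stack([[np.cos(yaw),np.sin(yaw),0],[np.sin(yaw),-np.cos(yaw),0],[0,0,-1]])
        a=Q.from_matrix(M.T@T).as_rotvec(); k=max(1,int(np.ceil(np.abs(a).max()/w))); print("turn",k,"x",(a/k).round(4))
E
python3 - <<'E'
from h import *
s=load("top1"); a=hit(s,276.0,273.3,.08); b=hit(s,326.7,256.8,.08); c=(a+b)/2; print(c,np.arctan2(a[1]-b[1],a[0]-b[0]),np.linalg.norm(a-b)); to([.45,-.25,.35])
print(hit(s,429.4,245.9,.0975))
E
```

```text
[0.4783921  0.33219305 0.08      ] 1.887812489372157 0.11227091042804095
pos [ 0.3346 -0.3921  0.3505] yaw 0.2717 tilt [-0.0004  0.0004] q [ 0.93  0.44 -0.23  1.76  0.12  0.95 -0.65] t 0.9 F [ 1.42 -0.75  0.03] M [-0.035 -0.054 -0.012]
shift 5 x [ 29.85 -21.19   0.1 ]
[0.5175179  0.06602641 0.0975    ]
```

Request:
carry_out(
  motion=[
    [[27.2,-35.6,0,0,0,0,100],[27.2,-35.6,0,0,0,0,100],[27.2,-35.6,0,0,0,0,100],[27.2,-35.6,0,0,0,0,100],[27.2,-35.6,0,0,0,0,100],[27.2,-35.6,0,0,0,0,100],[27.2,-35.6,0,0,0,0,100],[27.2,-35.6,0,0,0,0,100]],
  ],
)

```text
clock: 1.7
tool_pos: [0.4673, -0.0594, 0.3506]
eef_rot: [0.991, 0.135, -0.0, 0.0]
contact_force: [0.4, -0.7, -0.1]
opening: 1.001
```

Request:
carry_out(
  motion=[
    [[27.2,-35.6,0,0,0,0,100],[27.2,-35.6,0,0,0,0,100],[27.2,-35.6,0,0,0,0,100],[0,0,45,0,0,0,100],[0,0,45,0,0,0,100],[0,0,0,0,0,0,100]],
  ],
)

```text
clock: 2.3
tool_pos: [0.5132, 0.063, 0.256]
eef_rot: [0.991, 0.136, -0.006, 0.001]
contact_force: [-0.4, -1.0, 0.1]
opening: 0.999
```

Run:
```python
from h import *
to([.5175,.066,.26]); s=snap("wrist","w1"); print(s["origin"],s["attitude"],proj(s,[.5175,.066,.0975]))
```

```text
pos [0.5132 0.063  0.256 ] yaw 0.2731 tilt [-0.012  -0.0027] q [-0.03  0.57 -0.28  1.88  0.22  0.74 -1.74] t 2.3 F [-0.38 -0.95  0.1 ] M [-0.004 -0.001  0.002]
shift 1 x [ 4.92 -1.69 -4.09]
[0.59260649 0.08584369 0.37926405] [ 0.78557387 -0.59622677 -0.09994284  0.13190436] [319.72240966 212.59607011]
```

View pics/w1.png

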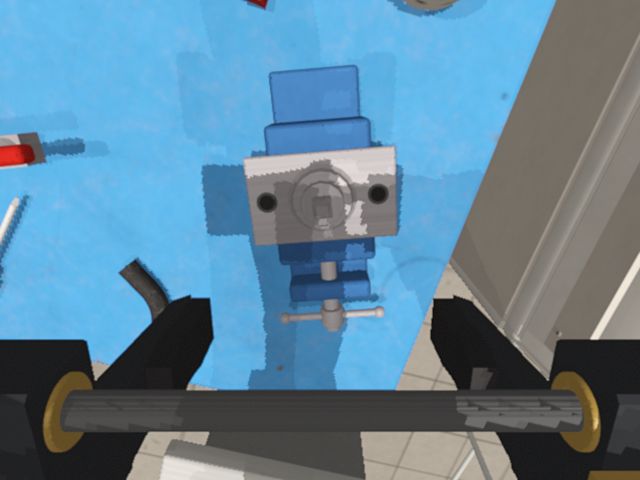

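The wrist view shows the boss at about (324,197), with the tap's square inside it. Next is an enlargement of the square.

Run:
```python
from h import *
s=load("w1"); im=s["pixels"][:,:,::-1][155:255,255:395]
im=cv2.resize(im,(784,560),interpolation=cv2.INTER_CUBIC)
im=cv2.convertScaleAbs(im,alpha=1.4,beta=-60); cv2.imwrite('pics/w1c.png',im)
```

```text
(no output)
```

View pics/w1c.png

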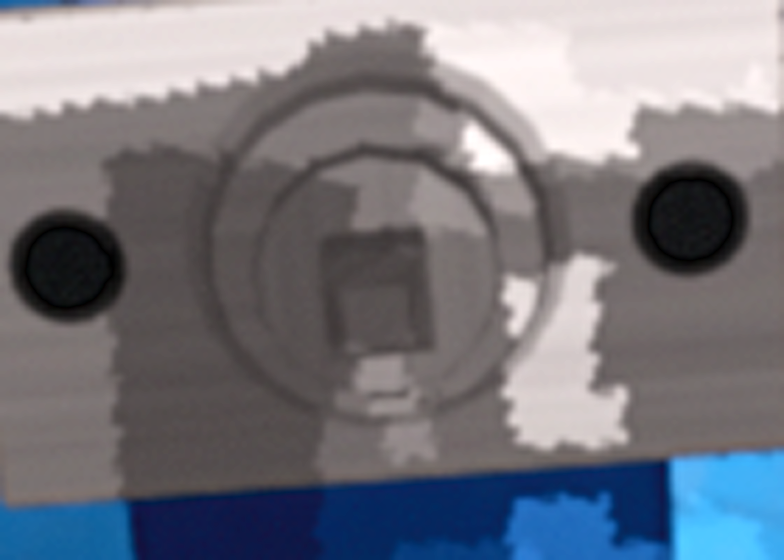

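Run:
```python
from h import *
s=load("w1"); f=lambda u,v,z: hit(s,255+u/5.6,155+v/5.6,z)
ang=lambda a,b: np.arctan2(*(b-a)[[1,0]])
a=f(68,266,.056);b=f(690,218,.056); print("holes mid",(a+b)/2,ang(a,b),np.linalg.norm(a-b))
print("collar",f(378,285,.0775),"boss?",f(378,258,.066),"top",f(376,316,.0975))
for p,q,z in [((322,237),(424,227),.09),((342,288),(406,283),.0975),((0,505),(665,460),.056)]: print(ang(f(*p,z),f(*q,z)),np.linalg.norm(f(*p,z)-f(*q,z)))
t=load("top1"); g=lambda u,v,z: hit(t,380+(u-355.6)/4.444,195+v/4.444,z)
a=g(475,265,.056);b=g(650,200,.056); print((a+b)/2,ang(a,b)); print(g(575,226,.0975))
to([.4784,.3322,.25],1.888)
```

```text
holes mid [0.51863459 0.06414614 0.056     ] -1.2196604170556802 0.09014831333104245
collar [0.51781875 0.06397047 0.0775    ] boss? [0.51872515 0.06418997 0.066     ] top [0.51879444 0.06456862 0.0975    ]
-1.1986293091140534 0.013234590961985405
-1.218192252076083 0.008137853712805154
-1.226887144655803 0.09987814775772191
[0.51855181 0.06412165 0.056     ] -1.2135810441182828
[0.51761139 0.06608692 0.0975    ]
pos [0.5152 0.0633 0.2589] yaw 0.2723 tilt [-0.0065 -0.0016] q [-0.03  0.56 -0.28  1.88  0.22  0.74 -1.74] t 2.35 F [-0.33 -0.98  0.28] M [-0.    -0.031  0.008]
shift 7 x [  5.28 -38.41   1.24]
turn 12 x [-0.0005  0.0004 -0.1346]
```

Request:
carry_out(
  motion=[
    [[5.3,-38.4,1.2,0,0,0,100],[5.3,-38.4,1.2,0,0,0,100],[5.3,-38.4,1.2,0,0,0,100],[5.3,-38.4,1.2,0,0,0,100],[5.3,-38.4,1.2,0,0,0,100],[5.3,-38.4,1.2,0,0,0,100],[5.3,-38.4,1.2,0,0,0,100],[0,0,0,0,0,-0.135,100]],
  ],
)

```text
clock: 3.15
tool_pos: [0.479, 0.341, 0.2555]
eef_rot: [0.978, 0.207, 0.002, -0.004]
contact_force: [0.1, 0.6, 0.3]
opening: 1.003
```

Request:
carry_out(
  motion=[
    [[0,0,0,0,0,-0.135,100],[0,0,0,0,0,-0.135,100],[0,0,0,0,0,-0.135,100],[0,0,0,0,0,-0.135,100],[0,0,0,0,0,-0.135,100],[0,0,0,0,0,-0.135,100],[0,0,0,0,0,-0.135,100],[0,0,0,0,0,-0.135,100]],
  ],
)

```text
clock: 3.95
tool_pos: [0.4822, 0.3327, 0.2553]
eef_rot: [0.735, 0.678, 0.002, 0.001]
contact_force: [-0.1, -0.2, 0.3]
opening: 0.998
```

Request:
carry_out(
  motion=[
    [[0,0,0,0,0,-0.135,100],[0,0,0,0,0,-0.135,100],[0,0,0,0,0,-0.135,100],[0,0,0,0,0,0,60],[0,0,0,0,0,0,60]],
  ],
)

```text
clock: 4.45
tool_pos: [0.4817, 0.3326, 0.254]
eef_rot: [0.587, 0.81, 0.001, 0.001]
contact_force: [0.1, 0.8, 0.1]
opening: 0.84
```

Run:
```python
from h import *
to([.4784,.3322,.079],1.888); s=snap("wrist","w2"); print(proj(s,[.4784,.3322,.0875]))
```

```text
pos [0.4817 0.3326 0.254 ] yaw 1.8871 tilt [0.0023 0.001 ] q [-0.29  0.72 -0.7   1.68  0.56  0.95 -0.89] t 4.45 F [0.1  0.82 0.06] M [-0.077 -0.117  0.004]
shift 4 x [ 0.16 -0.92 43.75]
turn 1 x [ 0.0025 -0.0002 -0.0009]
[317.57274227 219.70666042]
```

View pics/w2.png

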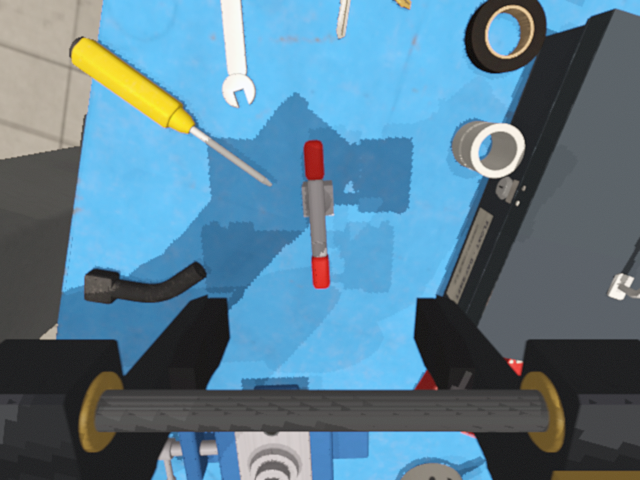

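The bar spans (313,141) to (321,288) with its middle at (318,219), where it was predicted. I'll descend and close.

Request:
carry_out(
  motion=[
    [[0.2,-0.9,43,0,0,0,60],[0.2,-0.9,43,0,0,0,60],[0.2,-0.9,43,0,0,0,60],[0.2,-0.9,43,0,0,0,60],[0,0,0,0,0,0,60],[0,0,0,0,0,0,60],[0,0,0,0,0,0,60]],
  ],
)

```text
clock: 5.2
tool_pos: [0.4783, 0.3337, 0.0828]
eef_rot: [0.585, 0.811, 0.002, 0.0]
contact_force: [0.5, -0.3, 0.8]
opening: 0.6
```

Run:
```python
from h import *
s=load("w2");a=hit(s,313,141,.0885);b=hit(s,321,288,.0885);print((a+b)/2,np.arctan2(*(a-b)[[1,0]]),np.linalg.norm(a-b))
to([.4784,.3322,.081],1.888)
```

```text
[0.47787334 0.33303966 0.0885    ] 1.93566050546131 0.11192498956640647
pos [0.4783 0.3337 0.0828] yaw 1.8909 tilt [0.0033 0.0028] q [-0.39  0.94 -0.53  1.81  0.78  0.61 -1.09] t 5.2 F [ 0.47 -0.26  0.77] M [-0.038 -0.15   0.025]
shift 1 x [-1.44 -0.34  1.81]
turn 1 x [ 0.004  -0.0017  0.0029]
```

Request:
carry_out(
  motion=[
    [[-0.8,0,1,0,0,0,0],[0,0,0,0,0,0,0],[0,0,0,0,0,0,0],[0,0,0,0,0,0,0],[0,0,0,0,0,0,0],[0,0,0,0,0,0,0],[0,0,0,0,0,0,0]],
  ],
  squeeze=45,
)

```text
clock: 5.9
tool_pos: [0.4773, 0.3316, 0.0793]
eef_rot: [0.585, 0.811, 0.0, 0.0]
contact_force: [0.5, 0.8, -0.0]
opening: 0.123
```

Request:
carry_out(
  motion=[
    [[0,0,-20,0,0,0,0],[0,0,-40,0,0,0,0],[0,0,-40,0,0,0,0],[0,0,-40,0,0,0,0],[0,0,0,0,0,-0.13,0],[0,0,0,0,0,-0.13,0],[0,0,0,0,0,-0.13,0],[0,0,0,0,0,-0.13,0]],
  ],
)

```text
clock: 6.7
tool_pos: [0.4769, 0.3308, 0.2188]
eef_rot: [0.354, 0.935, -0.001, -0.0]
contact_force: [0.7, -0.5, -2.6]
opening: 0.122
```

Request:
carry_out(
  motion=[
    [[0,0,0,0,0,-0.13,0],[0,0,0,0,0,-0.13,0],[0,0,0,0,0,-0.13,0],[0,0,0,0,0,-0.13,0],[0,0,0,0,0,-0.13,0],[0,0,0,0,0,-0.13,0],[0,0,0,0,0,-0.13,0],[0,0,0,0,0,-0.13,0]],
  ],
)

```text
clock: 7.5
tool_pos: [0.477, 0.3308, 0.2186]
eef_rot: [-0.157, 0.988, -0.001, -0.001]
contact_force: [0.2, 0.5, -2.3]
opening: 0.124
```

Run:
```python
from h import *
to([.5186,.0643,.22],3.50); print(readout.get_state()["opening"])
```

```text
pos [0.477  0.3308 0.2186] yaw -2.826 tilt [-0.0009 -0.0016] q [-0.13  0.89 -1.07  1.72  0.88  1.09  0.39] t 7.5 F [ 0.15  0.55 -2.28] M [ 0.088 -0.147  0.011]
shift 6 x [  7.19 -44.37  -0.17]
turn 1 x [-0.0012 -0.0014 -0.0428]
0.12395864058968256
```

Request:
carry_out(
  motion=[
    [[7.2,-44.4,0,0,0,0,0],[7.2,-44.4,0,0,0,0,0],[7.2,-44.4,0,0,0,0,0],[7.2,-44.4,0,0,0,0,0],[7.2,-44.4,0,0,0,0,0],[7.2,-44.4,0,0,0,0,0],[0,0,0,0,0,-0.043,0],[0,0,0,0,0,0,0]],
  ],
)

```text
clock: 8.3
tool_pos: [0.5172, 0.0626, 0.2185]
eef_rot: [-0.174, 0.985, -0.0, -0.001]
contact_force: [-1.8, 0.8, -1.9]
opening: 0.122
```

Run:
```python
from h import *
to([.519,.0645,.183],3.50)
for i in range(1): s=snap("wrist","w3"); b=snap("scene","s3"); print(proj(b,[.5186,.0643,.0975]),proj(b,[.5186,.0643,.14]),proj(s,[.5186,.0643,.0975]))
u,v=proj(b,[.5186,.0643,.11]).astype(int)
A=cv2.resize(b["pixels"][v-50:v+50,u-60:u+60,::-1],(480,400),interpolation=cv2.INTER_CUBIC)
C=np.zeros((400,800,3),np.uint8); C[:,:480]=A; C[:240,480:]=cv2.resize(s["pixels"][:,:,::-1],(320,240)); cv2.imwrite('pics/c3.png',C)
```

```text
pos [0.5172 0.0626 0.2185] yaw -2.7917 tilt [-0.0016 -0.0007] q [ 0.41  0.85 -1.13  1.9   0.92  1.03  0.79] t 8.3 F [-1.79  0.81 -1.94] M [ 0.181 -0.12  -0.   ]
shift 1 x [-2.42  1.12 35.54]
turn 1 x [-0.0001 -0.0017 -0.0085]
[372.27187488 197.10820797] [373.87369721 181.0461393 ] [322.38515346 243.96326108]
```

View pics/c3.png

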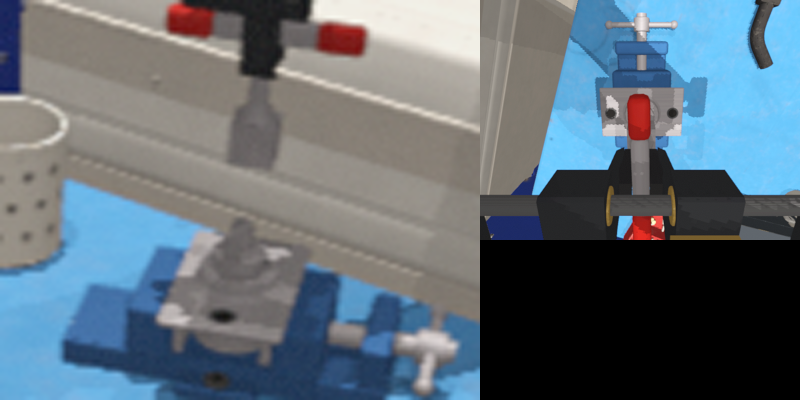

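The wrench is held upright just above the tap (head at (253,140), tap tip at (238,222) in the left panel). I'll lower it to just above the square.

Request:
carry_out(
  motion=[
    [[-2.4,1.1,0,0,0,-0.008,0],[0,0,18,0,0,0,0],[0,0,15,0,0,0,0],[0,0,0,0,0,0,0],[0,0,0,0,0,0,0]],
  ],
)

```text
clock: 8.9
tool_pos: [0.519, 0.0671, 0.1861]
eef_rot: [-0.18, 0.984, 0.0, -0.0]
contact_force: [0.2, 0.0, -2.0]
opening: 0.123
```

Run:
```python
from h import *
to([.519,.0645,.165],3.50)
```

```text
pos [0.519  0.0671 0.1861] yaw -2.7792 tilt [-0.0008  0.0001] q [ 0.38  0.9  -1.09  1.92  0.98  0.99  0.75] t 8.9 F [ 0.22  0.   -1.99] M [ 0.065 -0.13   0.032]
shift 1 x [ 0.94 -2.43 21.13]
turn 1 x [ 0.0004 -0.0007  0.004 ]
```

Request:
carry_out(
  motion=[
    [[0.9,-2.4,0,0,0,0,0],[0,0,4,0,0,0,0],[0,0,3,0,0,0,0],[0,0,0,0,0,0,0],[0,0,0,0,0,0,0]],
  ],
)

```text
clock: 9.4
tool_pos: [0.5193, 0.0639, 0.1793]
eef_rot: [-0.18, 0.984, -0.0, -0.0]
contact_force: [0.8, 0.9, -1.8]
opening: 0.12
```

Run:
```python
from h import *
to([.519,.0645,.157],3.50)
```

```text
pos [0.5193 0.0639 0.1793] yaw -2.7804 tilt [-0. -0.] q [ 0.39  0.91 -1.09  1.93  1.    0.98  0.74] t 9.4 F [ 0.76  0.93 -1.76] M [ 0.191 -0.114 -0.032]
shift 1 x [ 0.06  0.64 22.29]
turn 1 x [-0.     -0.      0.0028]
```

Aligned. Easing down over the taper.

Request:
carry_out(
  motion=[
    [[0,0.6,3,0,0,0,0],[0,0,3,0,0,0,0],[0,0,3,0,0,0,0],[0,0,0,0,0,0,0],[0,0,0,0,0,0,0]],
  ],
)

```text
clock: 9.9
tool_pos: [0.5191, 0.0645, 0.1702]
eef_rot: [-0.18, 0.984, -0.0, -0.0]
contact_force: [0.3, -0.1, -2.6]
opening: 0.122
```

Run:
```python
from h import *
to([.519,.0645,.157],3.50)
```

```text
pos [0.5191 0.0645 0.1702] yaw -2.7804 tilt [-0.0002 -0.    ] q [ 0.38  0.92 -1.07  1.93  1.01  0.96  0.73] t 9.9 F [ 0.31 -0.07 -2.61] M [ 0.102 -0.132 -0.004]
shift 1 x [ 0.06  0.03 13.2 ]
turn 1 x [ 0.     -0.0002  0.0028]
```

Request:
carry_out(
  motion=[
    [[0,0,3,0,0,0,0],[0,0,3,0,0,0,0],[0,0,2,0,0,0,0],[0,0,0,0,0,0,0],[0,0,0,0,0,0,0]],
  ],
)

```text
clock: 10.4
tool_pos: [0.5191, 0.0645, 0.1622]
eef_rot: [-0.18, 0.984, 0.0, -0.0]
contact_force: [0.3, -0.5, -2.3]
opening: 0.126
```

Run:
```python
from h import *
to([.519,.0645,.157],3.50)
```

```text
pos [0.5191 0.0645 0.1622] yaw -2.7803 tilt [-0.0001  0.    ] q [ 0.37  0.93 -1.06  1.94  1.03  0.95  0.71] t 10.4 F [ 0.3  -0.49 -2.26] M [ 0.054 -0.102 -0.023]
shift 1 x [ 0.06 -0.01  5.24]
turn 1 x [ 0.0001 -0.0001  0.0029]
```

Request:
carry_out(
  motion=[
    [[0,0,2,0,0,0,0],[0,0,2,0,0,0,0],[0,0,1,0,0,0,0],[0,0,0,0,0,0,0],[0,0,0,0,0,0,0]],
  ],
)

```text
clock: 10.9
tool_pos: [0.5191, 0.0645, 0.1573]
eef_rot: [-0.18, 0.984, -0.0, -0.0]
contact_force: [0.3, -0.3, -2.0]
opening: 0.117
```

Run:
```python
from h import *
to([.519,.0645,.157],3.50)
```

```text
pos [0.5191 0.0645 0.1573] yaw -2.7804 tilt [-0.     -0.0001] q [ 0.37  0.93 -1.06  1.94  1.04  0.95  0.71] t 10.9 F [ 0.32 -0.33 -1.95] M [ 0.072 -0.138 -0.014]
shift 1 x [0.07 0.04 0.29]
turn 1 x [-0.0001 -0.0001  0.0028]
```

Request:
carry_out(
  motion=[
    [[0,0,0.7,0,0,0,0],[0,0,0.7,0,0,0,0],[0,0,0,0,0,0,0],[0,0,0,0,0,0,0]],
  ],
)

```text
clock: 11.3
tool_pos: [0.5193, 0.0649, 0.1566]
eef_rot: [-0.18, 0.984, 0.0, 0.001]
contact_force: [-1.2, -1.3, 5.8]
opening: 0.125
```

Run:
```python
from h import *
to([.519,.0645,.157],3.50)
```

```text
pos [0.5193 0.0649 0.1566] yaw -2.7801 tilt [0.0011 0.0004] q [ 0.37  0.94 -1.06  1.94  1.04  0.95  0.7 ] t 11.3 F [-1.17 -1.28  5.77] M [-0.095  0.095  0.003]
shift 1 x [ 0.45 -0.23 -0.43]
turn 1 x [-0.0001  0.0011  0.0031]
```

Seated (about 8 N at z=0.1566). First bite, gently.

Request:
carry_out(
  motion=[
    [[0,0,0,0,0,0.06,0],[0,0,0,0,0,0.06,0],[0,0,0,0,0,0.06,0],[0,0,0,0,0,0.06,0],[0,0,0,0,0,0.06,0],[0,0,0,0,0,0.06,0]],
  ],
)

```text
clock: 11.9
tool_pos: [0.5196, 0.0646, 0.1565]
eef_rot: [0.0, 1.0, -0.0, 0.001]
contact_force: [-0.4, -1.3, 4.4]
opening: 0.122
```

```bash
cat > st.py <<'E'
from h import *
s=readout.get_state(); M=Q.from_quat(s["eef_rot"]).as_matrix(); y=np.arctan2(M[1,0],M[0,0])%(2*np.pi)
print("cw",round(3.503-y if y<5 else 3.503-y+2*np.pi,3),"Mz",s["moment"].round(3),"F",s["contact_force"].round(1),"off",((s["tool_pos"]-[.5191,.0645,.1567])*1e3).round(1),"q",s["q"].round(2),"t",s["clock"])
E
python3 st.py
```

```text
cw 0.362 Mz [-0.244 -0.049  0.091] F [-0.4 -1.3  4.4] off [ 0.5  0.1 -0.2] q [ 0.34  0.9  -0.98  1.94  1.    0.89  0.38] t 11.9
```

Request:
carry_out(
  motion=[
    [[0,0,0,0,0,0.06,0],[0,0,0.2,0,0,0.06,0],[0,0,0,0,0,0.06,0],[0,0,0,0,0,0.06,0],[0,0,0,0,0,0.06,0]],
  ],
)

```text
clock: 12.4
tool_pos: [0.5195, 0.0646, 0.1564]
eef_rot: [0.15, 0.989, -0.0, 0.001]
contact_force: [-0.4, -0.9, 5.0]
opening: 0.122
```

```bash
python3 st.py
```

```text
cw 0.662 Mz [-0.231  0.086  0.289] F [-0.4 -0.9  5. ] off [ 0.4  0.1 -0.3] q [ 0.31  0.88 -0.92  1.95  0.97  0.84  0.11] t 12.4
```

Request:
carry_out(
  motion=[
    [[0,0,0.1,0,0,0.06,0],[0,0,0,0,0,0.06,0],[0,0,0.1,0,0,0.06,0],[0,0,0,0,0,0.06,0],[0,0,0,0,0,0.06,0]],
  ],
)

```text
clock: 12.9
tool_pos: [0.5195, 0.0647, 0.1562]
eef_rot: [0.296, 0.955, 0.0, 0.001]
contact_force: [-0.9, -0.3, 6.2]
opening: 0.124
```

```bash
python3 st.py
```

```text
cw 0.962 Mz [-0.208  0.158  0.251] F [-0.9 -0.3  6.2] off [ 0.4  0.2 -0.5] q [ 0.28  0.85 -0.85  1.95  0.92  0.79 -0.15] t 12.9
```

Request:
carry_out(
  motion=[
    [[0,0,0.1,0,0,0.06,0],[0,0,0,0,0,0.06,0],[0,0,0.1,0,0,0.06,0],[0,0,0,0,0,0.06,0],[0,0,0,0,0,0.06,0]],
  ],
)

```text
clock: 13.4
tool_pos: [0.5195, 0.0648, 0.1561]
eef_rot: [0.435, 0.9, 0.0, 0.001]
contact_force: [-1.3, -0.2, 7.2]
opening: 0.124
```

```bash
python3 st.py
```

```text
cw 1.261 Mz [-0.246  0.098  0.257] F [-1.3 -0.2  7.2] off [ 0.4  0.3 -0.6] q [ 0.24  0.83 -0.78  1.95  0.88  0.74 -0.4 ] t 13.4
```

Torque is steady at about 0.26 N m after a bite of around 0.9 rad. Turning back to clear the flutes.

Request:
carry_out(
  motion=[
    [[0,0,-0.1,0,0,-0.1,0],[0,0,0,0,0,-0.1,0],[0,0,-0.1,0,0,-0.1,0],[0,0,0,0,0,-0.1,0],[0,0,-0.1,0,0,-0.1,0],[0,0,0,0,0,-0.1,0],[0,0,-0.1,0,0,-0.1,0],[0,0,0,0,0,-0.1,0]],
  ],
)

```text
clock: 14.2
tool_pos: [0.5195, 0.0647, 0.1563]
eef_rot: [0.047, 0.999, 0.0, 0.001]
contact_force: [-0.5, -1.0, 4.9]
opening: 0.125
```

Request:
carry_out(
  motion=[
    [[0,0,-0.1,0,0,-0.1,0],[0,0,0,0,0,-0.1,0],[0,0,-0.1,0,0,-0.1,0],[0,0,0,0,0,-0.1,0],[0,0,-0.1,0,0,-0.1,0],[0,0,0,0,0,-0.1,0],[0,0,-0.1,0,0,-0.1,0],[0,0,0,0,0,-0.05,0]],
  ],
)

```text
clock: 15.0
tool_pos: [0.5196, 0.0645, 0.1566]
eef_rot: [-0.321, 0.947, -0.0, 0.001]
contact_force: [-0.3, -0.7, 5.0]
opening: 0.123
```

```bash
python3 st.py
```

```text
cw -0.292 Mz [-0.162 -0.125 -0.068] F [-0.3 -0.7  5. ] off [ 0.5 -0.  -0.1] q [ 0.39  0.96 -1.12  1.94  1.08  1.    0.97] t 15.0
```

Request:
carry_out(
  motion=[
    [[0,0,0,0,0,-0.08,0],[0,0,0,0,0,-0.05,0],[0,0,0,0,0,0,0],[0,0,0,0,0,0,0],[0,0,0,0,0,0.1,0],[0,0,0,0,0,0.1,0],[0,0,0.1,0,0,0.1,0],[0,0,0,0,0,0.1,0]],
  ],
)

```text
clock: 15.8
tool_pos: [0.5199, 0.0647, 0.1566]
eef_rot: [-0.187, 0.982, 0.0, 0.001]
contact_force: [0.7, -0.2, 3.0]
opening: 0.12
```

Request:
carry_out(
  motion=[
    [[0,0,0.1,0,0,0.1,0],[0,0,0,0,0,0.1,0],[0,0,0.1,0,0,0.1,0],[0,0,0,0,0,0.1,0],[0,0,0.1,0,0,0.1,0],[0,0,0,0,0,0.1,0],[0,0,0.1,0,0,0.1,0],[0,0,0,0,0,0.1,0]],
  ],
)

```text
clock: 16.6
tool_pos: [0.5197, 0.0645, 0.1562]
eef_rot: [0.21, 0.978, 0.0, 0.001]
contact_force: [-0.5, -0.6, 5.4]
opening: 0.123
```

```bash
python3 st.py
```

```text
cw 0.784 Mz [-0.229  0.083  0.141] F [-0.5 -0.6  5.4] off [ 0.6 -0.  -0.5] q [ 0.3   0.87 -0.9   1.95  0.96  0.83  0.  ] t 16.6
```

Request:
carry_out(
  motion=[
    [[0,0,0.1,0,0,0.1,0],[0,0,0,0,0,0.1,0],[0,0,0.1,0,0,0.1,0],[0,0,0,0,0,0.1,0],[0,0,0.1,0,0,0.06,0],[0,0,0,0,0,0.06,0],[0,0,0.1,0,0,0.06,0]],
  ],
)

```text
clock: 17.3
tool_pos: [0.5195, 0.0648, 0.156]
eef_rot: [0.48, 0.878, 0.0, 0.001]
contact_force: [-0.9, -1.3, 7.1]
opening: 0.125
```

```bash
python3 st.py
```

```text
cw 1.362 Mz [-0.287  0.23   0.218] F [-0.9 -1.3  7.1] off [ 0.4  0.3 -0.7] q [ 0.23  0.82 -0.77  1.95  0.86  0.73 -0.49] t 17.3
```

Request:
carry_out(
  motion=[
    [[0,0,0,0,0,0.06,0],[0,0,0,0,0,0.06,0],[0,0,0.1,0,0,0.06,0],[0,0,0,0,0,0.06,0],[0,0,0,0,0,0.06,0],[0,0,0.1,0,0,0.06,0],[0,0,0,0,0,0.06,0]],
  ],
)

```text
clock: 18.0
tool_pos: [0.5195, 0.0649, 0.1558]
eef_rot: [0.652, 0.758, 0.001, 0.001]
contact_force: [-0.4, 0.1, 6.6]
opening: 0.127
```

```bash
python3 st.py
```

```text
cw 1.781 Mz [-0.19   0.222  0.203] F [-0.4  0.1  6.6] off [ 0.4  0.4 -0.9] q [ 0.18  0.79 -0.66  1.95  0.78  0.67 -0.83] t 18.0
```

Request:
carry_out(
  motion=[
    [[0,0,0,0,0,0.06,0],[0,0,0,0,0,0.06,0],[0,0,0.1,0,0,0.06,0],[0,0,0,0,0,0.06,0],[0,0,0,0,0,0.06,0],[0,0,0.1,0,0,0.06,0]],
  ],
)

```text
clock: 18.6
tool_pos: [0.5197, 0.065, 0.1557]
eef_rot: [0.777, 0.629, 0.001, 0.0]
contact_force: [-1.1, -0.3, 7.7]
opening: 0.124
```

```bash
python3 st.py
```

```text
cw 2.141 Mz [-0.17   0.233  0.232] F [-1.1 -0.3  7.7] off [ 0.6  0.5 -1. ] q [ 0.12  0.77 -0.56  1.96  0.7   0.62 -1.11] t 18.6
```

Request:
carry_out(
  motion=[
    [[0,0,-0.1,0,0,-0.1,0],[0,0,0,0,0,-0.1,0],[0,0,-0.1,0,0,-0.1,0],[0,0,0,0,0,-0.1,0],[0,0,-0.1,0,0,-0.1,0],[0,0,0,0,0,-0.1,0],[0,0,-0.1,0,0,-0.1,0],[0,0,0,0,0,-0.1,0]],
  ],
)

```text
clock: 19.4
tool_pos: [0.5195, 0.065, 0.1559]
eef_rot: [0.468, 0.884, 0.001, 0.0]
contact_force: [-0.4, 0.1, 5.5]
opening: 0.125
```

Request:
carry_out(
  motion=[
    [[0,0,-0.1,0,0,-0.12,0],[0,0,0,0,0,-0.12,0],[0,0,-0.1,0,0,-0.12,0],[0,0,0,0,0,-0.12,0],[0,0,-0.1,0,0,-0.12,0],[0,0,0,0,0,-0.12,0],[0,0,-0.1,0,0,-0.12,0],[0,0,0,0,0,-0.1,0]],
  ],
)

```text
clock: 20.2
tool_pos: [0.5195, 0.0646, 0.1563]
eef_rot: [0.017, 1.0, 0.0, 0.001]
contact_force: [-0.9, -0.8, 6.4]
opening: 0.123
```

```bash
python3 st.py
```

```text
cw 0.396 Mz [-0.211  0.075 -0.041] F [-0.9 -0.8  6.4] off [ 0.4  0.1 -0.4] q [ 0.34  0.91 -0.99  1.94  1.01  0.89  0.34] t 20.2
```

Request:
carry_out(
  motion=[
    [[0,0,0,0,0,0,0],[0,0,0,0,0,0.1,0],[0,0,0.1,0,0,0.1,0],[0,0,0,0,0,0.1,0],[0,0,0.1,0,0,0.1,0],[0,0,0,0,0,0.1,0],[0,0,0.1,0,0,0.1,0],[0,0,0,0,0,0.1,0]],
  ],
)

```text
clock: 21.0
tool_pos: [0.5199, 0.0646, 0.156]
eef_rot: [0.363, 0.932, 0.0, 0.001]
contact_force: [-0.6, -0.4, 5.4]
opening: 0.124
```

Request:
carry_out(
  motion=[
    [[0,0,0.1,0,0,0.1,0],[0,0,0,0,0,0.1,0],[0,0,0.1,0,0,0.1,0],[0,0,0,0,0,0.1,0],[0,0,0.1,0,0,0.1,0],[0,0,0,0,0,0.1,0],[0,0,0.1,0,0,0.1,0],[0,0,0,0,0,0.1,0]],
  ],
)

```text
clock: 21.8
tool_pos: [0.5196, 0.0647, 0.1557]
eef_rot: [0.697, 0.717, 0.001, 0.001]
contact_force: [-0.5, -0.7, 6.3]
opening: 0.123
```

```bash
python3 st.py
```

```text
cw 1.904 Mz [-0.11   0.243  0.111] F [-0.5 -0.7  6.3] off [ 0.5  0.2 -1. ] q [ 0.17  0.79 -0.64  1.95  0.76  0.66 -0.94] t 21.8
```

Request:
carry_out(
  motion=[
    [[0,0,0,0,0,0.06,0],[0,0,0,0,0,0.06,0],[0,0,0.1,0,0,0.06,0],[0,0,0,0,0,0.06,0],[0,0,0,0,0,0.06,0],[0,0,0.1,0,0,0.06,0],[0,0,0,0,0,0.06,0],[0,0,0,0,0,0.06,0]],
  ],
)

```text
clock: 22.6
tool_pos: [0.5196, 0.065, 0.1555]
eef_rot: [0.847, 0.532, 0.001, 0.0]
contact_force: [-0.9, 0.3, 6.8]
opening: 0.121
```

```bash
python3 st.py
```

```text
cw 2.381 Mz [-0.088  0.197  0.235] F [-0.9  0.3  6.8] off [ 0.5  0.5 -1.2] q [ 0.09  0.76 -0.51  1.96  0.65  0.59 -1.3 ] t 22.6
```

Request:
carry_out(
  motion=[
    [[0,0,0,0,0,0.05,0],[0,0,0,0,0,0.05,0],[0,0,0.1,0,0,0.05,0],[0,0,0,0,0,0.05,0],[0,0,0,0,0,0.05,0]],
  ],
)

```text
clock: 23.1
tool_pos: [0.5197, 0.065, 0.1554]
eef_rot: [0.906, 0.422, 0.001, 0.0]
contact_force: [-0.9, -1.2, 8.0]
opening: 0.124
```

```bash
python3 st.py
```

```text
cw 2.631 Mz [-0.054  0.246  0.221] F [-0.9 -1.2  8. ] off [ 0.6  0.5 -1.3] q [ 0.05  0.75 -0.44  1.96  0.58  0.56 -1.48] t 23.1
```

Request:
carry_out(
  motion=[
    [[0,0,0,0,0,0.04,0],[0,0,0,0,0,0.04,0],[0,0,0.1,0,0,0.04,0]],
  ],
)

```text
clock: 23.4
tool_pos: [0.5198, 0.065, 0.1553]
eef_rot: [0.93, 0.367, 0.001, 0.0]
contact_force: [-1.1, -0.3, 7.0]
opening: 0.124
```

```bash
python3 st.py
```

```text
cw 2.75 Mz [-0.043  0.253  0.233] F [-1.1 -0.3  7. ] off [ 0.7  0.5 -1.4] q [ 0.03  0.74 -0.41  1.96  0.54  0.54 -1.57] t 23.4
```

Request:
carry_out(
  motion=[
    [[0,0,0,0,0,0.04,0],[0,0,0,0,0,0.04,0],[0,0,0,0,0,0,0]],
  ],
)

```text
clock: 23.7
tool_pos: [0.5197, 0.065, 0.1553]
eef_rot: [0.944, 0.33, 0.001, 0.0]
contact_force: [-0.3, -0.3, 6.7]
opening: 0.124
```

```bash
python3 st.py
```

```text
cw 2.83 Mz [-0.038  0.097  0.222] F [-0.3 -0.3  6.7] off [ 0.6  0.5 -1.4] q [ 0.02  0.74 -0.38  1.96  0.52  0.53 -1.62] t 23.7
```

Request:
carry_out(
  motion=[
    [[0,0,0,0,0,0.04,0],[0,0,0,0,0,0.04,0],[0,0,0.1,0,0,0,0]],
  ],
)

```text
clock: 24.0
tool_pos: [0.5198, 0.065, 0.1553]
eef_rot: [0.956, 0.292, 0.001, 0.0]
contact_force: [-0.3, -0.3, 8.7]
opening: 0.122
```

```bash
python3 st.py
```

```text
cw 2.91 Mz [-0.016  0.189  0.219] F [-0.3 -0.3  8.7] off [ 0.7  0.5 -1.4] q [ 0.01  0.74 -0.36  1.96  0.49  0.53 -1.68] t 24.0
```

Request:
carry_out(
  motion=[
    [[0,0,0,0,0,0.03,0],[0,0,0,0,0,0.03,0],[0,0,0,0,0,0,0]],
  ],
)

```text
clock: 24.3
tool_pos: [0.5198, 0.065, 0.1552]
eef_rot: [0.965, 0.264, 0.001, 0.0]
contact_force: [0.2, -0.9, 6.9]
opening: 0.121
```

```bash
python3 st.py
```

```text
cw 2.969 Mz [-0.074  0.151  0.256] F [ 0.2 -0.9  6.9] off [ 0.7  0.5 -1.5] q [-0.    0.74 -0.34  1.96  0.48  0.52 -1.72] t 24.3
```

Request:
carry_out(
  motion=[
    [[0,0,0,0,0,0.03,0],[0,0,0,0,0,0.03,0],[0,0,0,0,0,0,0]],
  ],
)

```text
clock: 24.6
tool_pos: [0.5198, 0.065, 0.1552]
eef_rot: [0.972, 0.235, 0.001, 0.0]
contact_force: [0.3, -2.0, 7.4]
opening: 0.125
```

```bash
python3 st.py
```

```text
cw 3.029 Mz [-0.044  0.134  0.281] F [ 0.3 -2.   7.4] off [ 0.7  0.5 -1.5] q [-0.01  0.73 -0.33  1.96  0.46  0.51 -1.76] t 24.6
```

Request:
carry_out(
  motion=[
    [[0,0,0,0,0,0.03,0],[0,0,0,0,0,0.03,0],[0,0,0,0,0,0,0]],
  ],
)

```text
clock: 24.9
tool_pos: [0.5198, 0.0649, 0.1552]
eef_rot: [0.979, 0.205, 0.001, 0.0]
contact_force: [-0.7, 0.1, 6.4]
opening: 0.127
```

```bash
python3 st.py
```

```text
cw 3.089 Mz [-0.034  0.134  0.282] F [-0.7  0.1  6.4] off [ 0.7  0.4 -1.5] q [-0.02  0.73 -0.31  1.96  0.44  0.51 -1.8 ] t 24.9
```

Request:
carry_out(
  motion=[
    [[0,0,0,0,0,0.03,0],[0,0,0,0,0,0.03,0],[0,0,0.1,0,0,0,0]],
  ],
)

```text
clock: 25.2
tool_pos: [0.5199, 0.065, 0.1552]
eef_rot: [0.984, 0.176, 0.001, 0.0]
contact_force: [-0.4, -0.0, 8.3]
opening: 0.119
```

```bash
python3 st.py
```

```text
cw 3.149 Mz [-0.05   0.226  0.254] F [-0.4 -0.   8.3] off [ 0.8  0.5 -1.5] q [-0.03  0.73 -0.3   1.96  0.42  0.5  -1.84] t 25.2
```

Request:
carry_out(
  motion=[
    [[0,0,0,0,0,0.03,0],[0,0,0,0,0,0.03,0],[0,0,0,0,0,0,0]],
  ],
)

```text
clock: 25.5
tool_pos: [0.5199, 0.0649, 0.1552]
eef_rot: [0.989, 0.146, 0.001, 0.0]
contact_force: [-1.1, -0.6, 7.0]
opening: 0.123
```

```bash
python3 st.py
```

```text
cw 3.209 Mz [-0.02   0.149  0.237] F [-1.1 -0.6  7. ] off [ 0.8  0.4 -1.5] q [-0.04  0.73 -0.28  1.96  0.4   0.5  -1.88] t 25.5
```

Request:
carry_out(
  motion=[
    [[0,0,0,0,0,0.03,0],[0,0,0,0,0,0.03,0],[0,0,0.1,0,0,0,0]],
  ],
)

```text
clock: 25.8
tool_pos: [0.5199, 0.0649, 0.1551]
eef_rot: [0.993, 0.117, 0.001, -0.0]
contact_force: [-0.7, -0.5, 8.1]
opening: 0.124
```

```bash
python3 st.py
```

```text
cw 3.269 Mz [-0.053  0.189  0.278] F [-0.7 -0.5  8.1] off [ 0.8  0.4 -1.6] q [-0.05  0.73 -0.26  1.96  0.38  0.49 -1.92] t 25.8
```

Request:
carry_out(
  motion=[
    [[0,0,0,0,0,0.03,0],[0,0,0,0,0,0.03,0],[0,0,0,0,0,0,0]],
  ],
)

```text
clock: 26.1
tool_pos: [0.5199, 0.0649, 0.1551]
eef_rot: [0.996, 0.087, 0.001, -0.0]
contact_force: [-0.5, -0.5, 6.6]
opening: 0.124
```

```bash
python3 st.py
```

```text
cw 3.329 Mz [-0.058  0.114  0.29 ] F [-0.5 -0.5  6.6] off [ 0.8  0.4 -1.6] q [-0.06  0.73 -0.25  1.97  0.36  0.49 -1.96] t 26.1
```

Request:
carry_out(
  motion=[
    [[0,0,0,0,0,0.03,0],[0,0,0,0,0,0.03,0],[0,0,0,0,0,0,0]],
  ],
)

```text
clock: 26.4
tool_pos: [0.5199, 0.0649, 0.1551]
eef_rot: [0.998, 0.057, 0.001, -0.0]
contact_force: [-0.8, -1.2, 6.3]
opening: 0.122
```

```bash
python3 st.py
```

```text
cw 3.389 Mz [-0.039  0.091  0.29 ] F [-0.8 -1.2  6.3] off [ 0.8  0.4 -1.6] q [-0.07  0.73 -0.23  1.97  0.33  0.48 -2.  ] t 26.4
```

Request:
carry_out(
  motion=[
    [[0,0,0,0,0,0.03,0],[0,0,0,0,0,0.03,0],[0,0,0,0,0,0,0]],
  ],
)

```text
clock: 26.7
tool_pos: [0.5199, 0.0649, 0.155]
eef_rot: [1.0, 0.027, 0.001, -0.0]
contact_force: [-0.6, -0.3, 7.1]
opening: 0.121
```

```bash
python3 st.py
```

```text
cw 3.449 Mz [-0.026  0.091  0.284] F [-0.6 -0.3  7.1] off [ 0.8  0.4 -1.7] q [-0.08  0.73 -0.22  1.97  0.31  0.48 -2.04] t 26.7
```

Request:
carry_out(
  motion=[
    [[0,0,0,0,0,0.03,0],[0,0,0,0,0,0.03,0],[0,0,0,0,0,0,0]],
  ],
)

```text
clock: 27.0
tool_pos: [0.5199, 0.0649, 0.155]
eef_rot: [1.0, -0.003, 0.001, -0.0]
contact_force: [-0.0, -0.2, 7.1]
opening: 0.126
```

```bash
python3 st.py
```

```text
cw 3.509 Mz [-0.061  0.11   0.322] F [-0.  -0.2  7.1] off [ 0.8  0.4 -1.7] q [-0.09  0.72 -0.2   1.97  0.29  0.48 -2.08] t 27.0
```

Request:
carry_out(
  motion=[
    [[0,0,0,0,0,0.03,0],[0,0,0,0,0,0.02,0],[0,0,0,0,0,0,0]],
  ],
)

```text
clock: 27.3
tool_pos: [0.52, 0.0649, 0.155]
eef_rot: [1.0, -0.028, 0.001, -0.0]
contact_force: [1.0, -0.7, 6.7]
opening: 0.125
```

```bash
python3 st.py
```

```text
cw 3.559 Mz [-0.079  0.035  0.383] F [ 1.  -0.7  6.7] off [ 0.9  0.4 -1.7] q [-0.1   0.72 -0.19  1.97  0.27  0.47 -2.11] t 27.3
```

The torque has started to climb, so this is probably the stop. One tiny step to confirm.

Request:
carry_out(
  motion=[
    [[0,0,0,0,0,0.03,0],[0,0,0,0,0,0,0],[0,0,0,0,0,0,0]],
  ],
)

```text
clock: 27.6
tool_pos: [0.52, 0.0649, 0.155]
eef_rot: [0.999, -0.043, 0.001, -0.0]
contact_force: [-0.0, -0.1, 7.2]
opening: 0.125
```

```bash
python3 st.py; python3 st.py
```

```text
cw 3.588 Mz [0.004 0.024 0.407] F [-0.  -0.1  7.2] off [ 0.9  0.4 -1.7] q [-0.1   0.72 -0.18  1.97  0.26  0.47 -2.13] t 27.6
cw 3.588 Mz [0.004 0.024 0.407] F [-0.  -0.1  7.2] off [ 0.9  0.4 -1.7] q [-0.1   0.72 -0.18  1.97  0.26  0.47 -2.13] t 27.6
```

The torque is rising steeply at cw≈3.5–3.59, which is either the stop or a jam. I'll clear once more and come back: a jam would let the tap go further, the stop won't.

Request:
carry_out(
  motion=[
    [[0,0,-0.1,0,0,-0.12,0],[0,0,0,0,0,-0.12,0],[0,0,-0.1,0,0,-0.12,0],[0,0,0,0,0,-0.12,0],[0,0,-0.1,0,0,-0.12,0],[0,0,0,0,0,-0.12,0],[0,0,-0.1,0,0,-0.12,0],[0,0,0,0,0,-0.12,0]],
  ],
)

```text
clock: 28.4
tool_pos: [0.5199, 0.0653, 0.1553]
eef_rot: [0.905, 0.425, 0.001, -0.0]
contact_force: [-0.1, 0.5, 4.5]
opening: 0.12
```

Request:
carry_out(
  motion=[
    [[0,0,-0.1,0,0,-0.12,0],[0,0,0,0,0,-0.12,0],[0,0,-0.1,0,0,-0.12,0],[0,0,0,0,0,-0.12,0],[0,0,-0.1,0,0,-0.12,0],[0,0,0,0,0,-0.12,0],[0,0,-0.1,0,0,-0.12,0],[0,0,0,0,0,0,0]],
  ],
)

```text
clock: 29.2
tool_pos: [0.5194, 0.0651, 0.1556]
eef_rot: [0.654, 0.756, 0.001, -0.0]
contact_force: [-1.0, 0.5, 6.7]
opening: 0.12
```

```bash
python3 st.py
```

```text
cw 1.788 Mz [-0.034  0.165 -0.094] F [-1.   0.5  6.7] off [ 0.3  0.6 -1.1] q [ 0.19  0.8  -0.67  1.95  0.79  0.68 -0.85] t 29.2
```

Request:
carry_out(
  motion=[
    [[0,0,0.1,0,0,0.1,0],[0,0,0,0,0,0.1,0],[0,0,0.1,0,0,0.1,0],[0,0,0,0,0,0.1,0],[0,0,0.1,0,0,0.1,0],[0,0,0,0,0,0.1,0],[0,0,0.1,0,0,0.1,0],[0,0,0,0,0,0.1,0]],
  ],
)

```text
clock: 30.0
tool_pos: [0.5197, 0.0649, 0.1554]
eef_rot: [0.898, 0.439, 0.001, 0.0]
contact_force: [-0.1, -0.6, 5.9]
opening: 0.122
```

Request:
carry_out(
  motion=[
    [[0,0,0.1,0,0,0.1,0],[0,0,0,0,0,0.1,0],[0,0,0.1,0,0,0.1,0],[0,0,0,0,0,0.1,0],[0,0,0.1,0,0,0.1,0],[0,0,0,0,0,0.1,0],[0,0,0.1,0,0,0,0]],
  ],
)

```text
clock: 30.7
tool_pos: [0.5198, 0.0649, 0.1551]
eef_rot: [0.988, 0.155, 0.001, 0.0]
contact_force: [-0.2, 0.4, 7.4]
opening: 0.124
```

```bash
python3 st.py
```

```text
cw 3.192 Mz [0.026 0.17  0.105] F [-0.2  0.4  7.4] off [ 0.7  0.4 -1.6] q [-0.03  0.73 -0.29  1.96  0.41  0.5  -1.88] t 30.7
```

Request:
carry_out(
  motion=[
    [[0,0,0,0,0,0.06,0],[0,0,0,0,0,0.06,0],[0,0,0,0,0,0.06,0],[0,0,0,0,0,0.04,0],[0,0,0,0,0,0,0]],
  ],
)

```text
clock: 31.2
tool_pos: [0.5199, 0.0649, 0.155]
eef_rot: [0.999, 0.046, 0.001, -0.0]
contact_force: [-0.4, -0.0, 6.4]
opening: 0.126
```

```bash
python3 st.py
```

```text
cw 3.41 Mz [0.004 0.084 0.171] F [-0.4 -0.   6.4] off [ 0.8  0.4 -1.7] q [-0.07  0.73 -0.23  1.97  0.34  0.48 -2.02] t 31.2
```

Request:
carry_out(
  motion=[
    [[0,0,0,0,0,0.04,0],[0,0,0,0,0,0.04,0],[0,0,0,0,0,0,0]],
  ],
)

```text
clock: 31.5
tool_pos: [0.5199, 0.0649, 0.155]
eef_rot: [1.0, 0.007, 0.001, -0.0]
contact_force: [-0.1, -1.0, 6.8]
opening: 0.124
```

```bash
python3 st.py
```

```text
cw 3.49 Mz [-0.056  0.15   0.224] F [-0.1 -1.   6.8] off [ 0.8  0.4 -1.7] q [-0.08  0.73 -0.21  1.97  0.31  0.48 -2.08] t 31.5
```

Request:
carry_out(
  motion=[
    [[0,0,0,0,0,0.04,0],[0,0,0,0,0,0.04,0],[0,0,0,0,0,0,0]],
  ],
)

```text
clock: 31.8
tool_pos: [0.52, 0.0649, 0.155]
eef_rot: [0.999, -0.033, 0.001, -0.0]
contact_force: [-0.8, -1.1, 6.5]
opening: 0.118
```

```bash
python3 st.py
```

```text
cw 3.569 Mz [-0.053  0.085  0.371] F [-0.8 -1.1  6.5] off [ 0.9  0.4 -1.7] q [-0.1   0.72 -0.19  1.97  0.28  0.47 -2.13] t 31.8
```

Request:
carry_out(
  motion=[
    [[0,0,0,0,0,0.03,0],[0,0,0,0,0,0,0],[0,0,0,0,0,0,0]],
  ],
)

```text
clock: 32.1
tool_pos: [0.52, 0.0649, 0.155]
eef_rot: [0.999, -0.048, 0.001, -0.0]
contact_force: [-0.7, -0.7, 6.6]
opening: 0.125
```

```bash
python3 st.py
```

```text
cw 3.598 Mz [-0.093  0.054  0.419] F [-0.7 -0.7  6.6] off [ 0.9  0.4 -1.7] q [-0.1   0.72 -0.18  1.97  0.27  0.47 -2.15] t 32.1
```

With the flutes freshly cleared, it climbs straight to 0.42 N m at the same angle, so the collar is down. Now the final turn back.

Request:
carry_out(
  motion=[
    [[0,0,-0.1,0,0,-0.12,0],[0,0,0,0,0,-0.12,0],[0,0,-0.1,0,0,-0.12,0],[0,0,0,0,0,-0.12,0],[0,0,-0.1,0,0,-0.12,0],[0,0,0,0,0,-0.12,0],[0,0,-0.1,0,0,-0.12,0],[0,0,0,0,0,-0.12,0]],
  ],
)

```text
clock: 32.9
tool_pos: [0.5199, 0.0653, 0.1552]
eef_rot: [0.907, 0.421, 0.001, -0.0]
contact_force: [0.6, 0.8, 4.6]
opening: 0.118
```

Request:
carry_out(
  motion=[
    [[0,0,-0.1,0,0,-0.12,0],[0,0,0,0,0,-0.12,0],[0,0,-0.1,0,0,-0.12,0],[0,0,0,0,0,-0.12,0],[0,0,-0.1,0,0,-0.12,0],[0,0,0,0,0,-0.12,0],[0,0,-0.1,0,0,-0.12,0],[0,0,0,0,0,-0.12,0]],
  ],
)

```text
clock: 33.7
tool_pos: [0.5194, 0.065, 0.1557]
eef_rot: [0.611, 0.792, 0.001, 0.0]
contact_force: [-1.7, 0.7, 5.5]
opening: 0.123
```

Request:
carry_out(
  motion=[
    [[0,0,0,0,0,-0.06,0],[0,0,0,0,0,0,0],[0,0,0,0,0,0.08,0],[0,0,-0.5,0,0,0,0],[0,0,0,0,0,0,0],[0,0,0,0,0,0,0]],
  ],
)

```text
clock: 34.3
tool_pos: [0.5193, 0.0648, 0.1557]
eef_rot: [0.62, 0.785, 0.0, 0.0]
contact_force: [-0.3, 0.7, 2.9]
opening: 0.125
```

```bash
python3 st.py
```

```text
cw 1.699 Mz [-0.025  0.069 -0.051] F [-0.3  0.7  2.9] off [ 0.2  0.3 -1. ] q [ 0.2   0.81 -0.71  1.95  0.82  0.7  -0.78] t 34.3
```

Request:
carry_out(
  motion=[
    [[0,0,0,0,0,0,30],[0,0,0,0,0,0,50],[0,0,0,0,0,0,50],[0,0,0,0,0,0,50],[0,0,0,0,0,0,50]],
  ],
)

```text
clock: 34.8
tool_pos: [0.519, 0.0644, 0.1554]
eef_rot: [0.621, 0.784, -0.0, -0.0]
contact_force: [0.1, -0.7, 0.2]
opening: 0.494
```

Request:
carry_out(
  motion=[
    [[0,0,-10,0,0,0,50],[0,0,-30,0,0,0,50],[0,0,-40,0,0,0,50],[0,0,-40,0,0,0,50],[0,0,0,0,0,0,50],[0,0,0,0,0,0,50],[0,0,0,0,0,0,50]],
  ],
)

```text
clock: 35.5
tool_pos: [0.5184, 0.0639, 0.2748]
eef_rot: [0.621, 0.784, -0.001, -0.0]
contact_force: [0.1, 0.1, 0.4]
opening: 0.498
```

Run:
```python
from h import *
a=snap("wrist","w5"); b=snap("scene","s5"); print(proj(a,[.5186,.0643,.165]),readout.get_state()["contact_force"])
u,v=proj(b,[.5186,.0643,.11]).astype(int)
C=np.zeros((400,800,3),np.uint8); C[:,:400]=cv2.resize(b["pixels"][v-50:v+50,u-50:u+50,::-1],(400,400),interpolation=cv2.INTER_CUBIC); C[:300,400:]=cv2.resize(a["pixels"][:,:,::-1],(400,300)); cv2.imwrite('pics/c5.png',C)
```

```text
[323.69046344 245.36467312] [ 0.59531112  0.9995674  -0.21164002]
```

View pics/c5.png

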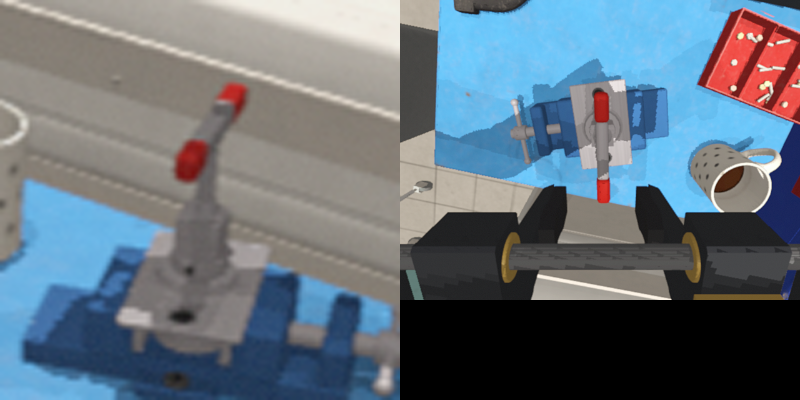

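The wrench stands upright on the tap: its head sits on the collar at (203,235) in the left panel, and the bar lies where it was released. The gripper is clear, so I'm handing in.

```bash
python3 -c "
from h import *
print(ticket.finish_job(), readout.get_state()['clock'])"
```

```text
the job is handed in; nothing more can be done
the job is handed in; nothing more can be done
```

The tap is run down to its stop collar and turned back, and the wrench is left standing on it. I handed the job in at about 36 s of the 72 s. The hand-in reports no verdict, and I had no direct reading of the joints, so the angles below come from the tool's turning and the felt torque.

- **Seating:** the wrench slid onto the square with no resistance and touched the collar at about 8 N.
- **Bites:** there were three, of roughly 0.9, 0.9 and 1.35 rad at 0.2–0.3 N m. After each I turned the tap back about 1.2–1.4 rad to clear the flutes.
- **Collar down:** the torque climbed steeply at the end of the third bite. I cleared the flutes and went back in. It climbed straight to 0.42 N m at the same angle, so this was the stop and not a jam. That was also the highest torque I read, against the 0.6 N m limit.
- **Final turn back:** the tool turned back about 1.9 rad, which leaves the tap an estimated 1.4–1.5 rad back (allowed 0.95 to 2.4).
- **Last checks:** the last picture shows the wrench upright on the tap, and the gripper was about 120 mm above its grip height with no contact force. The mug looked untouched. I did not check the other loose things again at the end, but the arm never met an obstacle.

No check failed or disagreed.

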